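Heft three tea tins and hold up the heaviest

TASK

By feel, find the heaviest of the three identical closed green tea tins that stand in a row at the front of the worktop: going from left to right, lift each one by its knob a few centimetres straight up where it stands, feel its weight, and set it gently back upright in its place. Then finish holding the heaviest one up by its knob, still and upright, its underside at least 15 cm above the worktop (if the last one lifted proves the heaviest, it may simply stay in the hand), with the other two standing in their places. The program ends while still holding it; do not disturb the other things on the worktop.

Things in the scene. Friction and masses are not known exactly. Their poses are not given: they have to be found in the camera images.
- tea_tin_a: Closed green tea tin, square, 87 x 87 x 110 mm, upright, one of three outwardly identical. Origin: centre of underside; z up; x, y along the sides. Too wide to grip by its sides; the lid is fixed on, its top 97 mm up, with a central knob about 20 mm wide both ways from 97 to 110 mm: grip that from above, fingers closing along the tin's x or y.
- tea_tin_b: The same tin again, same origin and axes. The three stand in a row across the worktop, 0.13 m or more apart in y (left = larger y); which of them stands left, middle or right changes. A fourth such tin far back on the right belongs to the room and is left alone.
- tea_tin_c: The same tin again, same origin and axes. Each tin weighs 0.13 to 0.7 kg, hidden inside; the heaviest weighs at least 0.2 kg more than each of the other two, and may stand left, middle or right.
- teaspoon: Bystander, leave alone: all-metal teaspoon, 130 x 26 x 11 mm, lying between the left and the middle tin.
- peg: Bystander, leave alone: small wooden clothes-peg, 72 x 15 x 12 mm, lying between the middle and the right tin.
- lemon: Bystander, leave alone: lemon, 72 x 55 x 56 mm, behind the right tin.
- garlic: Bystander, leave alone: garlic bulb, 61 x 60 x 59 mm, behind the left tin.
- salt_shaker: Bystander, leave alone: clear salt shaker with a grey cap, 44 x 44 x 90 mm, standing, to the right of the right tin.
Not all that is in view belongs to the job. Leave any blue look-alike of the tea_tin_b alone.

How it is judged:
On the way, in this order (a step that is already met when the one before it is completed fails the run):
1. the left tin is lifted where it stands (((height (world z) of tea_tin_a above 0.025 m and distance of tea_tin_a from where it was at the start of the episode below 0.1 m and world y of tea_tin_a between 0 and 0.2 m and contact force between tea_tin_a and the fingers above 0.5 N) or (height (world z) of tea_tin_b above 0.025 m and distance of tea_tin_b from where it was at the start of the episode below 0.1 m and world y of tea_tin_b between 0 and 0.2 m and contact force between tea_tin_b and the fingers above 0.5 N) or (height (world z) of tea_tin_c above 0.025 m and distance of tea_tin_c from where it was at the start of the episode below 0.1 m and world y of tea_tin_c between 0 and 0.2 m and contact force between tea_tin_c and the fingers above 0.5 N))), for 0.2 s.
2. the middle tin is lifted where it stands (((height (world z) of tea_tin_a above 0.025 m and distance of tea_tin_a from where it was at the start of the episode below 0.1 m and world y of tea_tin_a between -0.2 and -0.09 m and contact force between tea_tin_a and the fingers above 0.5 N) or (height (world z) of tea_tin_b above 0.025 m and distance of tea_tin_b from where it was at the start of the episode below 0.1 m and world y of tea_tin_b between -0.2 and -0.09 m and contact force between tea_tin_b and the fingers above 0.5 N) or (height (world z) of tea_tin_c above 0.025 m and distance of tea_tin_c from where it was at the start of the episode below 0.1 m and world y of tea_tin_c between -0.2 and -0.09 m and contact force between tea_tin_c and the fingers above 0.5 N))), for 0.2 s.
3. the right tin is lifted where it stands (((height (world z) of tea_tin_a above 0.025 m and distance of tea_tin_a from where it was at the start of the episode below 0.1 m and world y of tea_tin_a between -0.5 and -0.29 m and contact force between tea_tin_a and the fingers above 0.5 N) or (height (world z) of tea_tin_b above 0.025 m and distance of tea_tin_b from where it was at the start of the episode below 0.1 m and world y of tea_tin_b between -0.5 and -0.29 m and contact force between tea_tin_b and the fingers above 0.5 N) or (height (world z) of tea_tin_c above 0.025 m and distance of tea_tin_c from where it was at the start of the episode below 0.1 m and world y of tea_tin_c between -0.5 and -0.29 m and contact force between tea_tin_c and the fingers above 0.5 N))), for 0.2 s.
At the end, for the whole second after the job is handed in: The heaviest tin is held in the fingers, underside over 140 mm above the worktop, upright within 0.2 rad, still; the other two (each pressing on the worktop with under 4 N; the heaviest weighs over 5 N) stand upright within 40 mm of their starts, touched by neither robot nor held tin (((height (world z) of tea_tin_a above 0.14 m and angle between tea_tin_a's own z axis and vertical below 0.2 rad and contact force between tea_tin_a and the fingers above 1 N and linear speed of tea_tin_a below 0.03 m/s and angular speed of tea_tin_a below 0.3 rad/s and contact force between each of tea_tin_b, tea_tin_c and anything else below 4 N and distance of each of tea_tin_b, tea_tin_c from where it was at the start of the episode below 0.04 m and height (world z) of each of tea_tin_b, tea_tin_c below 0.01 m and angle between each of tea_tin_b, tea_tin_c's own z axis and vertical below 0.1 rad and linear speed of each of tea_tin_b, tea_tin_c below 0.02 m/s and contact force between each of tea_tin_b, tea_tin_c and the arm below 0.1 N and contact force between each of tea_tin_b, tea_tin_c and the fingers below 0.1 N and contact force between each of tea_tin_b, tea_tin_c and tea_tin_a below 0.1 N) or (height (world z) of tea_tin_b above 0.14 m and angle between tea_tin_b's own z axis and vertical below 0.2 rad and contact force between tea_tin_b and the fingers above 1 N and linear speed of tea_tin_b below 0.03 m/s and angular speed of tea_tin_b below 0.3 rad/s and contact force between each of tea_tin_a, tea_tin_c and anything else below 4 N and distance of each of tea_tin_a, tea_tin_c from where it was at the start of the episode below 0.04 m and height (world z) of each of tea_tin_a, tea_tin_c below 0.01 m and angle between each of tea_tin_a, tea_tin_c's own z axis and vertical below 0.1 rad and linear speed of each of tea_tin_a, tea_tin_c below 0.02 m/s and contact force between each of tea_tin_a, tea_tin_c and the arm below 0.1 N and contact force between each of tea_tin_a, tea_tin_c and the fingers below 0.1 N and contact force between each of tea_tin_a, tea_tin_c and tea_tin_b below 0.1 N) or (height (world z) of tea_tin_c above 0.14 m and angle between tea_tin_c's own z axis and vertical below 0.2 rad and contact force between tea_tin_c and the fingers above 1 N and linear speed of tea_tin_c below 0.03 m/s and angular speed of tea_tin_c below 0.3 rad/s and contact force between each of tea_tin_a, tea_tin_b and anything else below 4 N and distance of each of tea_tin_a, tea_tin_b from where it was at the start of the episode below 0.04 m and height (world z) of each of tea_tin_a, tea_tin_b below 0.01 m and angle between each of tea_tin_a, tea_tin_b's own z axis and vertical below 0.1 rad and linear speed of each of tea_tin_a, tea_tin_b below 0.02 m/s and contact force between each of tea_tin_a, tea_tin_b and the arm below 0.1 N and contact force between each of tea_tin_a, tea_tin_b and the fingers below 0.1 N and contact force between each of tea_tin_a, tea_tin_b and tea_tin_c below 0.1 N))); the arm keeps its last pose, push and grip.
It fails at once if a tin is tipped over (angle between any of tea_tin_a, tea_tin_b, tea_tin_c's own z axis and vertical above 0.6 rad).
It fails at once if a tin is dropped or thrown down instead of set down gently ((height (world z) of tea_tin_a below 0.05 m and linear speed of tea_tin_a above 0.6 m/s) or (height (world z) of tea_tin_b below 0.05 m and linear speed of tea_tin_b above 0.6 m/s) or (height (world z) of tea_tin_c below 0.05 m and linear speed of tea_tin_c above 0.6 m/s)).
It fails at once if a bystander is moved by more than 30 mm (distance of any of teaspoon, peg, lemon, garlic, salt_shaker from where it was at the start of the episode above 0.03 m).
It also fails if it takes over 72 s, if anything falls off the work surface, if the arm or the gripper's body presses on something with over 40 N, if the wrist force passes 120 N, or if a joint passes its speed limit or range.

ROBOT

A 6-joint arm with a two-finger parallel gripper is mounted at the origin on a cart in front of the work surface, level with it; the furniture and walls round the work are solid. World frame = base frame: x ahead of the robot, y to its left, z up, the work surface at z = 0. Lengths are in m, angles in rad, forces in N, time in s.
With the tool pointing down it reaches from about 0.425 to 1.125 m from the base axis. Payload 14.9 kg.
Tool frame: the origin (TCP) lies midway between the tips of the shut fingers; the grasp point (between the pads) lies 19 mm behind it; z points along the fingers, y is the line along which they close (so a half turn about z gives the same grasp; the last joint's range is limited). The gripper opens to 91 mm and grips with 3 to 60 N. Pads are 32 mm wide; open, the fingers measure 118 mm over their backs; the gripper's body (76 mm by 178 mm) begins 60 mm behind the grasp point.
Start: joints at [1.235, 0.379, 1.734, -0, 1.028, -0.033], TCP at [0.209, 0.668, 0.214] pointing down, gripper open.
Joint ranges: [-2.77, 2.77], [-0.74, 2.19], [0, 2.66], [-1.06, 4.2], [0.31, 2.87], [-3.08, 3.08]. Speed limits (rad/s): [1.89, 1.89, 2.39, 3.14, 3.14, 3.14].

INTERFACE

Orientations are given as a unit quaternion [x, y, z, w].
In Python, from station import env, cams gives the robot as it stands. The module is installed in compiled form; this text tells all that it offers. Calls block until the motion is done:
- env.move_ptp(position, orientation): joint-space move of the TCP to a pose.
- env.servo_line(position, rot=None, feed=0.15): straight line of the TCP; rot=None keeps the orientation; feed is the mean speed in m/s.
- env.set_joints(angles): joint-space move.
- env.ungrasp() and env.grab(): open the fingers fully, or close them until they stop; the grip force is fixed at half the most.
- env.dwell(seconds).
- env.inverse_kinematics(position, orientation): joint angles nearest the present ones, or None.
- env.observe(): the state.
- cams.camera(name): name is "side" or "top" or "wrist"; returns a dict with "img" (400x640x3 uint8, red, green, blue), "K" (3x3 intrinsics, pixels), "k1" (the pictures are not rectified: a ray, as slopes to the right and down, at radius r is drawn at 1 + k1 r^2 times it, then the intrinsics apply), "world_from_camera" (4x4, takes a point from camera to world coordinates); the wrist camera has in their place "T_tool_cam" (4x4, takes a point from camera to tool coordinates, whose origin is the TCP and whose axes are the flange's). Camera axes: x right, y down, z forward; pixel columns grow to the right and rows downward; lengths in m; the calibration is good to about 2 mm. A picture is of the moment at which its call begins: read the wrist's pose just before it. There is no depth.
A pose or a line that the arm cannot do raises env.Unreachable and nothing moves.
- env.close_job(): hands the job in; it is judged then, once.
The state is a dict: "time": time; "qpos": joint angles; "joint_velocities": joint speeds; "effort": joint torques, N m; "eef_pos": TCP position; "tcp_rot": TCP orientation; "contact_force": force on the tool from outside, world axes, zero at the start; "ft_torque": the same for the moment, N m; "opening": opening from 0.0 (shut) to 1.0 (fully open); "gripper_force": force on a finger pad.
Only numpy, scipy, OpenCV 4.12 (cv2) and the standard library are available. Lean on these libraries where they do the work, as an engineer would, in place of code of your own. Each camera call takes 0.05 s, during which the arm holds its last target. There are 200 camera calls.

## Working session

There is one attempt and no reset: what is moved stays moved. The work goes in short steps, each a Python script; the robot and the scene stay as the last script left them, time stands still between calls to the robot, and variables do not carry over. Pictures are saved under pics/ and viewed, at most 10 in all, crops included, and the job is handed in when it is done.

```bash
mkdir -p pics
python3 - <<'E'
from station import env, cams
import cv2,numpy as np
for n in ("top","side"):
    c=cams.camera(n); cv2.imwrite(f"pics/{n}0.png",c["img"][:,:,::-1]); print(n,c["K"].tolist(),c["k1"],np.round(c["world_from_camera"],3).tolist())
c=cams.camera("wrist");print(c["K"].tolist(),c["k1"],np.round(c["T_tool_cam"],3).tolist())
print(env.observe())
E
```

```text
top [[471.2013685785985, 0.0, 321.9619812155448], [0.0, 471.2013685785985, 200.59985938452976], [0.0, 0.0, 1.0]] -0.04678188374179366 [[0.017, -0.997, 0.071, 0.482], [-1.0, -0.016, 0.015, -0.315], [-0.013, -0.071, -0.997, 1.36], [0.0, 0.0, 0.0, 1.0]]
side [[453.83315275314976, 0.0, 317.07548497219074], [0.0, 453.83315275314976, 199.12874163941265], [0.0, 0.0, 1.0]] 0.0045533838464767145 [[-0.995, -0.065, 0.072, 0.493], [-0.095, 0.501, -0.86, 1.048], [0.019, -0.863, -0.505, 0.826], [0.0, 0.0, 0.0, 1.0]]
[[355.7771391859436, 0.0, 322.02921200768105], [0.0, 355.7771391859436, 199.095628049908], [0.0, 0.0, 1.0]] -0.07634613254427015 [[0.0, -0.97, -0.242, 0.068], [1.0, 0.0, -0.001, -0.001], [0.001, -0.242, 0.97, -0.171], [0.0, 0.0, 0.0, 1.0]]
{'time': 0.15, 'qpos': array([ 1.23468916e+00,  3.79328100e-01,  1.73460237e+00, -4.06767322e-05,
        1.02850109e+00, -3.32994745e-02]), 'joint_velocities': array([-0.0006029 , -0.00070513, -0.00237281, -0.00100751, -0.00059574,
       -0.00051135]), 'effort': array([-9.75732437e-04, -7.64124656e+01, -4.34652972e+01,  6.50603464e-02,
        4.10295348e-02, -9.31995191e-05]), 'eef_pos': array([0.20866247, 0.66788299, 0.21343289]), 'tcp_rot': array([ 1.50815668e-01,  9.88561813e-01, -4.15514597e-04, -5.99144503e-05]), 'contact_force': array([-0.62713511,  0.1494112 , -0.25374311]), 'ft_torque': array([ 0.01210934,  0.08425372, -0.04183941]), 'gripper_force': 0.0, 'opening': 1.0012541275041449}
```

View pics/top0.png

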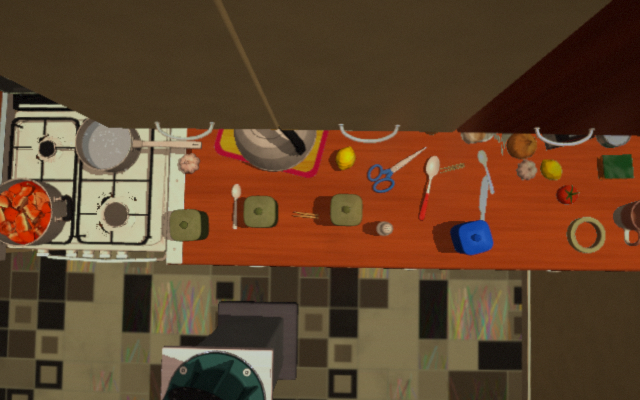

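View pics/side0.png

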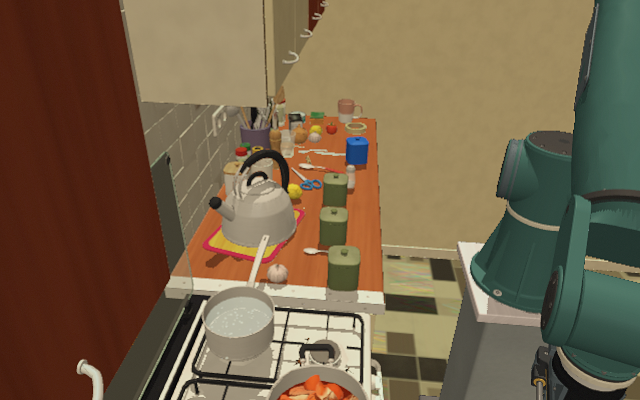

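The top view shows four candidates. Three are green tins, at about (186,224), (260,211) and (346,209), and they match the description. The fourth, at (473,237), is blue, so it is the look-alike and I leave it alone. Next I measure the green ones.

```bash
cat > h.py <<'E'
from station import env, cams
import cv2,numpy as np
from scipy.spatial.transform import Rotation as R
def ray(c,T,px,z):
    K=np.array(c["K"]);k=c["k1"]
    d=np.array([(px[0]-K[0,2])/K[0,0],(px[1]-K[1,2])/K[1,1]])
    u=d.copy()
    for _ in range(20): u=d/(1+k*(u@u))
    v=T[:3,:3]@np.array([u[0],u[1],1]); o=T[:3,3]
    return o+v*(z-o[2])/v[2]
def green(img):
    h=cv2.cvtColor(img,cv2.COLOR_RGB2HSV)
    m=cv2.inRange(h,(25,60,30),(45,255,255))
    return cv2.morphologyEx(m,cv2.MORPH_OPEN,np.ones((3,3),np.uint8))
def wristT(c,s):
    T=np.eye(4);T[:3,:3]=R.from_quat(s["tcp_rot"]).as_matrix();T[:3,3]=s["eef_pos"]
    return T@np.array(c["T_tool_cam"])
def q(yaw): # tool down, tool y closing axis at angle yaw (world, mod pi)
    y=np.array([np.cos(yaw),np.sin(yaw),0]);z=np.array([0,0,-1.]);x=np.cross(y,z)
    return R.from_matrix(np.c_[x,y,z]).as_quat()
E
python3 - <<'E'
from h import *
c=cams.camera("top");T=np.array(c["world_from_camera"]);m=green(c["img"])
for k in cv2.findContours(m,cv2.RETR_EXTERNAL,cv2.CHAIN_APPROX_NONE)[0]:
    if cv2.contourArea(k)<300: continue
    (x,y),wh,a=cv2.minAreaRect(k)
    P=np.array([ray(c,T,p[0],0.097)[:2] for p in k]).astype(np.float32)
    print((round(x),round(y)),wh,a,cv2.minAreaRect(P))
for p in [(186,224),(260,211),(346,209)]: print(p,ray(c,T,p,.11))
im=cv2.resize(c["img"][180:260,150:390],None,fx=3.3,fy=3.3,interpolation=cv2.INTER_CUBIC); cv2.imwrite("pics/crop.png",im[:,:,::-1])
E
```

```text
(188, 224) (30.908689498901367, 37.04441452026367) 85.60128784179688 ((0.5026362538337708, 0.06295190751552582), (0.0835336223244667, 0.10104107111692429), 5.437688827514648)
(260, 212) (29.0, 32.0) 90.0 ((0.539409339427948, -0.13028618693351746), (0.0781274288892746, 0.08650864660739899), 0.9831975102424622)
(186, 224) [0.50201089 0.06553247 0.11      ]
(260, 211) [ 0.54005656 -0.13216199  0.11      ]
(346, 209) [ 0.54907485 -0.36090082  0.11      ]
```

View pics/crop.png

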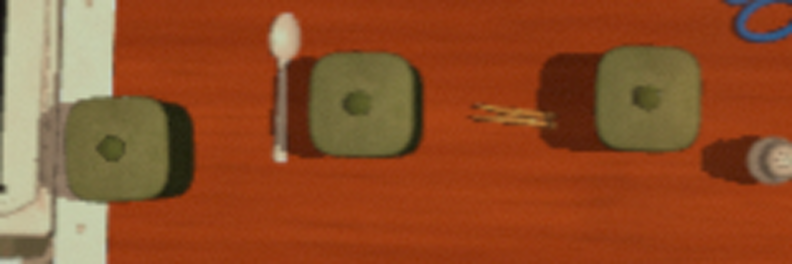

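The crop confirms three aligned green tins with knobs at top-image pixels (184,225), (258.5,211) and (346,209). I now move above the left tin to take a close look.

```bash
cat >> h.py <<'E'
def look(tag,z=0.097):
    s=env.observe();c=cams.camera("wrist");T=wristT(c,s)
    cv2.imwrite(f"pics/{tag}.png",c["img"][:,:,::-1]);return c,T
def hover(p,yaw,z=0.25,ptp=True):
    env.move_ptp([p[0],p[1],z],q(yaw));
E
python3 - <<'E'
from h import *
env.servo_line([0.18,0.57,0.32],feed=0.25)
p=(0.501,0.068)
for y in (0,np.pi,np.pi/2,-np.pi/2):
    j=env.inverse_kinematics([*p,0.28],q(y)); print(y,None if j is None else np.round(j,2))
E
```

```text
0 [ 0.09 -0.02  2.08 -0.    1.08  0.09]
3.141592653589793 [ 0.09 -0.02  2.08 -0.    1.08 -3.05]
1.5707963267948966 [ 0.09 -0.02  2.08 -0.    1.08 -1.48]
-1.5707963267948966 [ 0.09 -0.02  2.08 -0.    1.08  1.66]
```

Run:
```python
from h import *
p=(0.501,0.068)
env.move_ptp([*p,0.28],q(0))
c,T=look("w1"); m=green(c["img"]); print(env.observe()["eef_pos"])
for k in cv2.findContours(m,cv2.RETR_EXTERNAL,cv2.CHAIN_APPROX_NONE)[0]:
    if cv2.contourArea(k)<1000: continue
    P=np.array([ray(c,T,x[0],0.097)[:2] for x in k]).astype(np.float32)
    print(cv2.boundingRect(k),cv2.minAreaRect(P))
Ti=np.linalg.inv(T)
v=Ti@np.array([*p,0.11,1]);K=np.array(c["K"]);print(K@(v[:3]/v[2]))
```

```text
[0.50101644 0.06862407 0.2800254 ]
(321, 291, 70, 31) ((0.5388404726982117, -0.07582278549671173), (0.03797086700797081, 0.07843832671642303), 89.84900665283203)
(280, 127, 84, 86) ((0.5003607273101807, 0.07700079679489136), (0.08318813890218735, 0.08619876950979233), 2.5810675621032715)
(26, 64, 52, 58) ((0.2272948920726776, 0.1581127643585205), (0.054308924823999405, 0.05671967193484306), 83.3175048828125)
[322.40665932 182.02871665   1.        ]
```

View pics/w1.png

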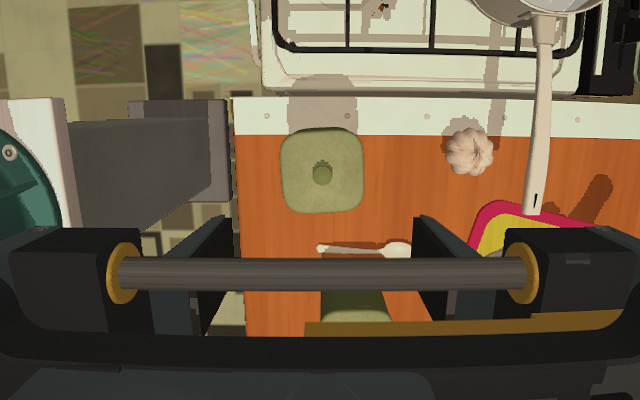

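The wrist view shows the left tin at (322,170) with its knob at about (322,174), and the teaspoon and garlic clear of it. I'll compute the knob position, then descend and grip.

```bash
cat >> h.py <<'E'
def knob(c,T,guess):
    """knob = darker blob in the green lid near guess; returns world xy at z 0.11"""
    v=np.linalg.inv(T)@np.array([*guess,0.11,1]);g=(np.array(c["K"])@(v[:3]/v[2]))[:2]
    x,y=np.round(g).astype(int);r=26
    m=green(c["img"])
    hsv=cv2.cvtColor(c["img"],cv2.COLOR_RGB2HSV)[:,:,2]
    k=[k for k in cv2.findContours(m,cv2.RETR_EXTERNAL,cv2.CHAIN_APPROX_NONE)[0] if cv2.pointPolygonTest(k,(float(x),float(y)),False)>0][0]
    M=np.zeros_like(m);cv2.drawContours(M,[k],-1,255,-1);M=cv2.erode(M,np.ones((21,21)))
    t=np.median(hsv[M>0])
    D=((hsv<t-14)&(M>0)).astype(np.uint8)
    n,_,st,ce=cv2.connectedComponentsWithStats(D);i=1+np.argmax(st[1:,4])
    P=np.array([ray(c,T,a[0],0.097)[:2] for a in k]).astype(np.float32)
    print("knob px",ce[i],st[i],"xy",ray(c,T,ce[i],0.108),"rect",cv2.minAreaRect(P))
    return ray(c,T,ce[i],0.108)[:2]
def fz(n=15):
    return np.mean([(env.dwell(0.04),env.observe()["contact_force"])[1] for _ in range(n)],0)
E
python3 - <<'E'
from h import *
c,T=look("w1b"); print(knob(c,T,(0.501,0.072)))
E
```

```text
knob px [322.         172.50970874] [312 160  21  26 412] xy [0.50053759 0.07706028 0.108     ] rect ((0.5003433227539062, 0.07693451642990112), (0.083168163895607, 0.08624854683876038), 2.8988125324249268)
[0.50053759 0.07706028]
```

```bash
cat >> h.py <<'E'
def grip_lift(p,yaw,lift=0.05):
    o=[*p]
    env.servo_line(o+[0.15],q(yaw),feed=0.15); b=fz(10)
    env.servo_line(o+[0.102],feed=0.06); d=fz(5); print("descend dF",d-b, env.observe()["eef_pos"])
    env.grab(); s=env.observe(); print("open",s["opening"],"gf",s["gripper_force"])
    if s["opening"]<0.1: print("MISSED"); return
    env.servo_line(o+[0.102+lift],feed=0.05); env.dwell(0.3); a=fz(); s=env.observe()
    print("WEIGHT N",(b-a),"open",s["opening"],"gf",s["gripper_force"],"t",s["time"])
E
python3 - <<'E'
from h import *
grip_lift((0.5005,0.074),0.05)
cv2.imwrite("pics/s1.png",cams.camera("side")["img"][200:320,260:440,::-1].repeat(3,0).repeat(3,1))
E
```

```text
descend dF [-0.02073152 -0.07399549 -0.07041009] [0.50068329 0.07401713 0.10230672]
open 0.17646986032097736 gf 30.00007631807197
WEIGHT N [-0.16845425  0.23533903  1.84022484] open 0.17581660078581662 gf 29.999508038163185 t 9.0
```

View pics/s1.png

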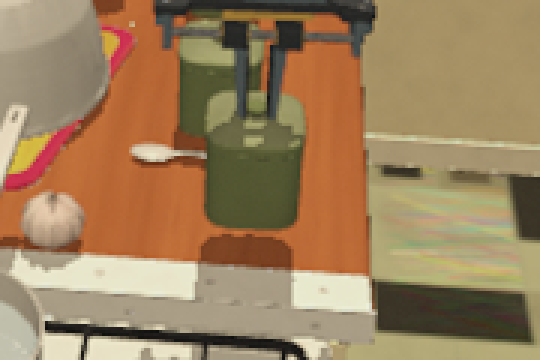

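The side view shows the left tin lifted upright. It weighs about 1.8 N, so it is light. I set it back and go to the middle tin.

```bash
cat >> h.py <<'E'
def put(p):
    env.servo_line([*p,0.11],feed=0.05); env.servo_line([*p,0.1025],feed=0.02); env.dwell(0.2)
    env.ungrasp(); env.servo_line([*p,0.24],feed=0.2)
E
python3 - <<'E'
from h import *
put((0.5005,0.074))
g=(0.539,-0.128)
env.servo_line([*g,0.24],q(0.0),feed=0.25); env.dwell(0.1)
c,T=look("w2"); k=knob(c,T,g); print(env.observe()["time"])
E
```

```text
knob px [324.61278195 186.08834586] [313 172  24  29 532] xy [ 0.5404936 -0.1234237  0.108    ] rect ((0.5404328107833862, -0.1233372762799263), (0.08317312598228455, 0.08623739331960678), 0.09815622866153717)
13.9333
```

View pics/w2.png

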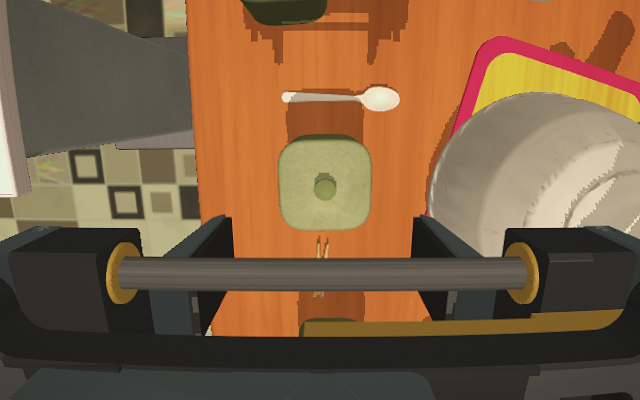

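The middle tin's knob is at about (325,188). The kettle is close on its +x side, so I'll close the fingers along y, which puts the narrow side of the gripper body and the camera away from it.

Run:
```python
from h import *
p=(0.5405,-0.1255);Y=np.pi/2
env.servo_line([*p,0.24],q(Y),feed=0.15)
grip_lift(p,Y)
```

```text
descend dF [-0.22934421  0.13655816  0.00767953] [ 0.54070641 -0.12555388  0.10232905]
open 0.17907234896320404 gf 30.000198234192794
WEIGHT N [0.57374782 0.01497863 1.44589249] open 0.18011938509564207 gf 29.999690928016207 t 21.2
```

Run:
```python
from h import *
p=(0.5405,-0.1255);Y=np.pi/2
put(p)
g=(0.549,-0.358)
env.servo_line([*g,0.24],q(Y),feed=0.25); env.dwell(0.1)
c,T=look("w3"); k=knob(c,T,g); print(env.observe()["time"])
```

```text
knob px [318.46930693 189.16633663] [305 178  28  24 505] xy [ 0.5473788  -0.36041481  0.108     ] rect ((0.5450342297554016, -0.3621285557746887), (0.08288030326366425, 0.08770488947629929), 88.9552001953125)
26.1833
```

View pics/w3.png

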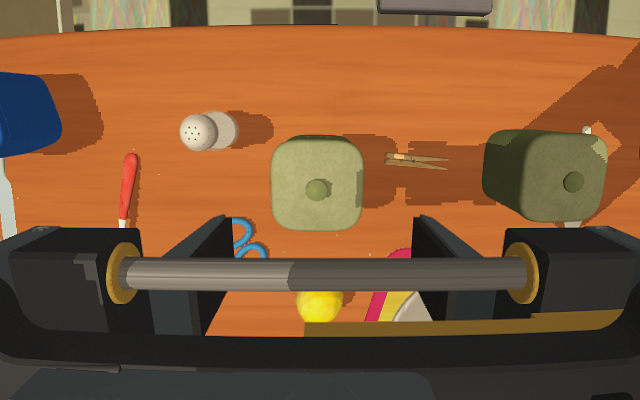

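The right tin's knob is at (317,189), with the salt shaker at (200,132), the peg and the lemon all clear. The middle tin is standing back in its place.

Run:
```python
from h import *
grip_lift((0.5475,-0.3615),np.pi/2)
```

```text
descend dF [ 0.23893207  0.18379073 -0.47080908] [ 0.54766947 -0.36163387  0.10238732]
open 0.17704764115041988 gf 29.99995835012669
WEIGHT N [ 0.14994515 -0.11809375  6.74346561] open 0.17743282167495197 gf 29.998648027831223 t 31.7333
```

The right tin weighs 6.7 N against 1.8 N and 1.4 N, so it is clearly the heaviest. I'll raise it to about 0.2 m and check.

Run:
```python
from h import *
env.servo_line([0.5475,-0.3615,0.30],feed=0.08); env.dwell(1)
s=env.observe();print(s["eef_pos"],s["opening"],s["gripper_force"],s["contact_force"],s["time"])
c=cams.camera("side")["img"][130:300,230:420]
cv2.imwrite("pics/s3.png",cv2.resize(c,None,fx=3,fy=3)[:,:,::-1])
```

```text
[ 0.54749375 -0.36150398  0.29998955] 0.176379876854717 29.99867879814701 [-1.31271595 -0.19785468 -6.07618459] 34.7333
```

View pics/s3.png

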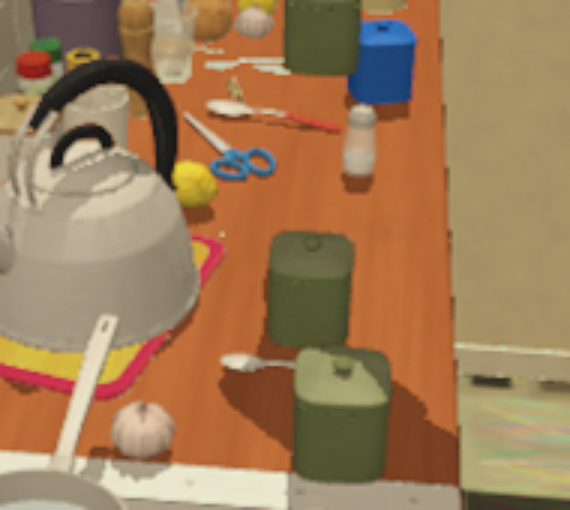

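The view shows the right tin held high and upright, the left and middle tins standing in their places, and nothing disturbed. I'm handing the job in.

```bash
python3 -c "
from station import env
print(env.close_job())"
```

```text
the job is handed in; nothing more can be done
None
```

The right tin is the heaviest (about 6.7 N, against 1.8 N left and 1.4 N middle); it is held upright about 0.2 m above the worktop, the other two stand in their places, and the job is handed in (no verdict was returned).

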